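# Fetch the drilling jig from behind the bench tools

## Robot

A 7-joint arm with a two-finger parallel gripper is mounted at the origin on the work surface. World frame = base frame: x ahead of the robot, y to its left, z up, the work surface at z = 0. Lengths are in m, angles in rad, forces in N, time in s.
With the tool pointing down it reaches from about 0.425 to 0.925 m from the base axis. Payload 6.8 kg.
Tool frame: the origin (TCP) lies at the very end of the fingers, on their centre line; the grasp point (between the pads) lies 19 mm behind it; x points along the fingers, y is the direction in which the jaws open and shut, and the axes are right-handed (so a half turn about x gives the same grasp; the last joint's range is limited). The gripper opens to 85 mm and grips with 20 to 120 N. Pads are 22 mm wide; open, the fingers measure 114 mm over their backs; the gripper's body (76 mm by 85 mm) begins 54 mm behind the grasp point. The pads swing forward as they close: fully open they stand 13 mm farther back than shut.
Start: joints at [-1.375, 0.477, 0.022, 1.555, -0.011, 1.109, -0.083], TCP at [0.202, 0.644, 0.231] pointing down, gripper open.
Joint ranges: [-2.96, 2.96], [-0.34, 2.1], [-1.41, 1.46], [0.24, 2.44], [-1.37, 4.51], [0.17, 1.92], [-2.96, 2.96]. Speed limits (rad/s): [2.39, 2.39, 3.14, 3.14, 3.14, 3.14, 3.14].

## Interface

Orientations are given as a rotation vector (axis times angle).
In Python, from bench import get_obs, grab_frame, camera_info, hand_in gives the robot as it stands.
- The arm moves only by the tool apply_moves, never from a script. Its argument "series" is text: rows parted by semicolons, each of 7 numbers parted by spaces: the turn, a rotation vector about the tool's x, y, z in rad, then the shift along the tool's x, y, z in m, then the opening, from 0 (shut) to 1 (fully open). In form: wx wy wz tx ty tz hand; .... A call has 1 to 12 rows; each row is the pose to reach, as a shift and turn from the pose commanded when the call began, along the tool's axes at that moment; what a row does not reach only later rows make up. A row lasts 1/8 s, in which the tool goes at most 62.5 mm and 10.7 degrees, less where a joint would pass 70% of its speed; a pose out of reach is approached as far as the arm can. A call with a gripper value outside its range is refused whole. The fingers move at their own pace and stop on an object; "force" is the grip in N (left out, the last holds). Time passes only in rows, so rows that repeat a pose let the fingers close. It gives the time, the measured TCP pose, the force and the opening at its end, in the units of the state.
- get_obs(): the state, without advancing time (a new reading comes with each control period).
- grab_frame(name): name is "scene" or "top" or "wrist"; returns the picture (400x640x3 uint8, blue, green, red); there is no depth.
- camera_info(name): a dict with "fov_y" (degrees; the focal length in pixels is half the picture's height over the tangent of half this angle, whatever the lens; pixels are square), "cx", "cy" (the principal point, pixels), "rvec" (rotation vector, rad) and "tvec" (3), from world to camera coordinates, as OpenCV has them. Camera axes: x right, y down, z forward; pixel columns grow to the right and rows downward; lengths in m; the calibration is good to about 2 mm. A picture is of the moment at which its call begins: read the wrist's pose just before it. camera_info takes no time and is no camera call; for the wrist camera it gives the pose at the moment of the call.
- hand_in(): hands the job in, once; it reports no verdict.
The state is a dict: "clock": time; "joints": joint angles; "qvel": joint speeds; "tau": joint torques, N m; "tcp_pos": TCP position; "orientation": TCP orientation; "contact_force": force on the tool from outside, world axes, zero at the start; "moment": the same for the moment, N m; "grip_width": finger opening in m.
Only numpy, scipy, OpenCV 4.12 (cv2) and the standard library are available. Lean on these libraries where they do the work, as an engineer would, in place of code of your own. Each camera call takes 0.05 s, during which the arm holds its last target.

## Task

A drill chuck, a capped bottle and a notched steel block stand in the tool tray in front of the drilling jig: first stand all three on the black rubber mat, then take the jig out and lay it holes up on the brass pad of the drilling plate, centred and lined up with the pad. Finally stand each of the three back upright on the very spot in the tray where it stood at the start, and throughout leave the two small parts in the tray's back corners where they are.

Things in the scene. Friction and masses are not known exactly. Their poses are not given: they have to be found in the camera images.
- tool_tray: Fixed aluminium tray, 172 (x) by 236 (y) mm, floor 5 mm thick; grey walls 5 mm thick, 30 mm high at back (+x) and sides, open at the front (-x). Origin: centre of underside, on the table. Grey felt spots, 50 mm across, at x = -40, y = -66, 0, 66 mm: on each stands one of the three things (which one varies). The jig lies 8 mm behind them, long side along y, with 40 mm free behind it.
- side_mat: Fixed black rubber mat lying flat on the table, 110 mm (x) by 220 mm (y), 3 mm thick, empty at the start: the side area for the three things. Origin: centre of its underside on the table, z up.
- drill_plate: Fixed steel drilling plate, 150 (x) by 180 (y) mm, top 20 mm above the table, with a raised brass pad in its middle, 56 (x) by 110 (y) mm, top 28 mm above the table. Origin: centre of the underside, on the table, under the pad's centre; the pad's long side is along y. A loose brass nut (16 mm wide, 10 mm high, a bystander) stands on its +x +y corner.
- chuck: Steel drill chuck standing upright nose up: round, 36 mm in diameter up to 34 mm height, then tapering to the nose, 56 mm high in all, about 0.28 kg. Origin: centre of its underside, z up along its axis.
- bottle: Closed amber bottle with black cap and paper label, standing upright: body 36 mm in diameter with straight sides from about 5 to 34 mm height, narrower shoulder and cap above, 62 mm high in all, about 0.08 kg. Origin: centre of its underside, z up along its axis.
- vblock: Dark steel block, 36 mm by 36 mm, 40 mm high, with a slot 14 mm wide and 14 mm deep across its top (the slot runs along its x), about 0.26 kg. Its sides are parallel to those of the tray to within 0.1 rad. Origin: centre of its underside, z up.
- jig: Drilling jig: a flat aluminium block with brass top full of small holes, 36 mm (x) by 90 mm (y) by 28 mm high, about 0.32 kg. It lies in the tray behind the three things. Origin: centre of its underside, z up, y along its length.
- pillar: Small brass pillar, 18 mm across, 28 mm high, standing loose in the tray's back left (+x, +y) corner; not to be moved. Origin: centre of its underside.
- collar: Small steel ring, 22 mm across, 14 mm high, lying loose in the tray's back right (+x, -y) corner; not to be moved. Origin: centre of its underside.
Things that resemble listed ones, but are neither listed nor needed, are in the scene too. What is shaped like the chuck but red is not meant. There is more than one size of the jig; the job needs the middle-sized.

How it is judged:
On the way, in this order (a step that is already met when the one before it is completed fails the run):
1. the chuck, the bottle and the block all stand released on the rubber mat (x of chuck in the frame of side_mat between -0.05 and 0.05 m and y of chuck in the frame of side_mat between -0.105 and 0.105 m and z of chuck in the frame of side_mat between -0.002 and 0.008 m and angle between each of chuck, bottle, vblock's own z axis and vertical below 0.15 rad and linear speed of each of chuck, bottle, vblock below 0.03 m/s and contact force between each of chuck, bottle, vblock and the fingers below 0.2 N and x of bottle in the frame of side_mat between -0.05 and 0.05 m and y of bottle in the frame of side_mat between -0.105 and 0.105 m and z of bottle in the frame of side_mat between -0.002 and 0.008 m and x of vblock in the frame of side_mat between -0.05 and 0.05 m and y of vblock in the frame of side_mat between -0.105 and 0.105 m and z of vblock in the frame of side_mat between -0.002 and 0.008 m), for 0.2 s.
2. the jig lies released on the brass pad, centred and lined up (x of jig in the frame of drill_plate between -0.012 and 0.012 m and y of jig in the frame of drill_plate between -0.012 and 0.012 m and z of jig in the frame of drill_plate between 0.023 and 0.033 m and angle between the y axis of jig and the y axis of drill_plate, either way round below 0.2 rad and angle between jig's own z axis and vertical below 0.15 rad and linear speed of jig below 0.03 m/s and contact force between jig and the fingers below 0.2 N), for 0.2 s.
At the end, for the whole second after the job is handed in: Jig flat and at rest on the brass pad, centre within 12 mm along each pad axis, parallel within 0.2 rad. Chuck, bottle and block upright (0.15 rad), at rest, each within 15 mm of its start. Everything released. Both small corner parts within 20 mm of their start (all of step 2 and distance of each of chuck, bottle, vblock from where it was at the start of the episode below 0.015 m and angle between each of chuck, bottle, vblock's own z axis and vertical below 0.15 rad and linear speed of each of chuck, bottle, vblock below 0.03 m/s and contact force between each of chuck, bottle, vblock and the fingers below 0.2 N and distance of each of pillar, collar from where it was at the start of the episode below 0.02 m); the robot touches nothing.
It fails at once if one of the small parts in the tray's back corners is moved by more than 20 mm (distance of any of pillar, collar from where it was at the start of the episode above 0.02 m).
It also fails if it takes over 136 s, if anything falls off the work surface, if the arm or the gripper's body presses on something with over 40 N, if the wrist force passes 120 N, or if a joint passes its speed limit or range.

## Working session

There is one attempt and no reset: what is moved stays moved. The work goes in short steps, Python scripts to look and compute and a tool call to move; the robot and the scene stay as the last step left them, time stands still between calls to the robot, and variables do not carry over. Pictures are saved under pics/ and viewed, and the job is handed in when it is done.

Besides the shell and the picture viewer there is one more tool, called after "Emit:" as a command line: name --argument value ..., lists and objects as JSON in quotes. apply_moves: Moves the arm, as the interface text tells. Its arguments: {"type":"object","properties":{"series":{"type":"string"},"force":{"type":"number"}},"required":["series"]}

```bash
ls; mkdir -p pics
python3 - <<'E'
from bench import *
import cv2
print(get_obs())
for n in("scene","top","wrist"):
    print(n,camera_info(n)); cv2.imwrite(f"pics/{n}0.png",grab_frame(n))
E
```

```text
pics
{'clock': 0.0, 'joints': array([-1.37512342,  0.47781532,  0.02237271,  1.5564523 , -0.01148261,
        1.1092878 , -0.08312225]), 'qvel': array([ 4.65769474e-05,  8.15265234e-05, -8.02988388e-04,  7.64921711e-05,
       -3.22662100e-04,  1.35429442e-03, -1.02401891e-03]), 'tau': array([ 2.38900257e-04, -5.96442389e+01,  1.60798699e+00, -2.81197214e+01,
        1.25356915e-02,  9.27346176e-03,  1.40639517e-05]), 'tcp_pos': array([0.20177009, 0.64352094, 0.2303158 ]), 'orientation': array([ 0.23699533,  1.55772392, -0.23988035]), 'contact_force': array([-1.10915499, -0.59568618, -0.91785502]), 'moment': array([ 0.01091678, -0.00175937,  0.01162213]), 'grip_width': 0.08542161114137573}
scene {'fov_y': 57.491982799313426, 'cx': 318.28887022725746, 'cy': 198.82324016175386, 'rvec': array([ 0.73772486,  2.40676573, -1.31990598]), 'tvec': array([ 0.36891094, -0.13700477,  1.1675275 ])}
top {'fov_y': 43.56186458747295, 'cx': 321.756397023964, 'cy': 198.79017896737247, 'rvec': array([ 2.12279388, -2.10656931,  0.20652102]), 'tvec': array([0.03624022, 0.50131945, 1.19264551])}
wrist {'fov_y': 60.29138603162535, 'cx': 319.2540327686123, 'cy': 200.3380801983314, 'rvec': array([-2.33755882, -1.7180255 , -0.24506255]), 'tvec': array([-0.67427451, -0.0366019 ,  0.378477  ])}
```

View pics/scene0.png

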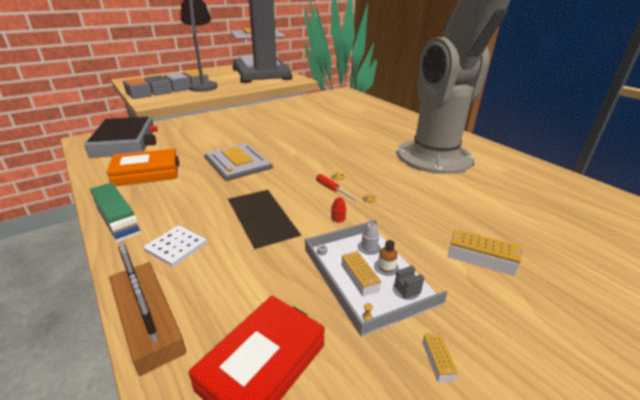

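View pics/top0.png

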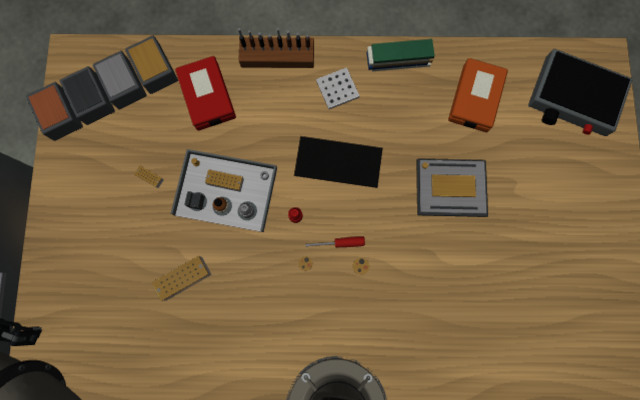

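View pics/wrist0.png

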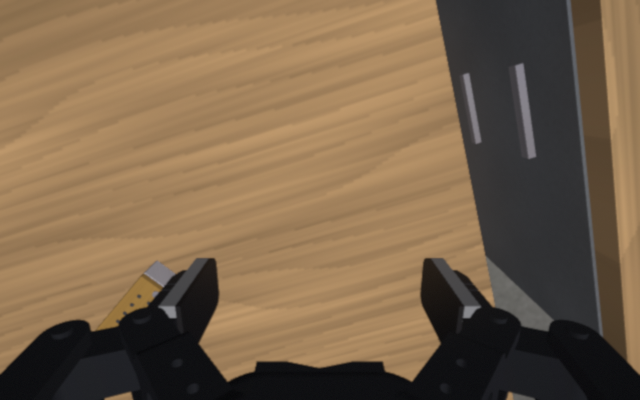

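Candidates (top image): 
- Jigs: large at (181,278) and small at (148,176) on the table; middle-sized at (224,180) in the tray, which is the one to take.
- Chucks: red at (295,214), not meant; grey at (247,210) in the tray.
- Bottle at (221,205) and block at (195,201).

I'll check these in a close crop.

```bash
cat > h.py <<'E'
import numpy as np, cv2
from bench import *
from scipy.spatial.transform import Rotation as R
def cam(n):
    c=camera_info(n); f=200/np.tan(np.radians(c['fov_y']/2))
    K=np.array([[f,0,c['cx']],[0,f,c['cy']],[0,0,1]]); return K,cv2.Rodrigues(c['rvec'])[0],c['tvec']
def px2w(c,uv,z):
    K,Rm,t=c; d=Rm.T@np.linalg.inv(K)@np.array([uv[0],uv[1],1.]); o=-Rm.T@t
    return o+d*(z-o[2])/d[2]
def proj(c,P):
    K,Rm,t=c; q=(K@(Rm@np.asarray(P,float).reshape(-1,3).T+t[:,None])).T; return q[:,:2]/q[:,2:]
E
python3 - <<'E'
import cv2
a=cv2.imread('pics/top0.png')
cv2.imwrite('pics/c1.png',cv2.resize(a[140:240,160:290],None,fx=6,fy=6,interpolation=cv2.INTER_CUBIC))
cv2.imwrite('pics/c2.png',cv2.resize(a[125:225,285:500],None,fx=3.7,fy=3.7,interpolation=cv2.INTER_CUBIC))
b=cv2.imread('pics/scene0.png')
cv2.imwrite('pics/c3.png',cv2.resize(b[210:335,300:450],None,fx=4.7,fy=4.7,interpolation=cv2.INTER_CUBIC))
E
```

```text
(no output)
```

View pics/c1.png

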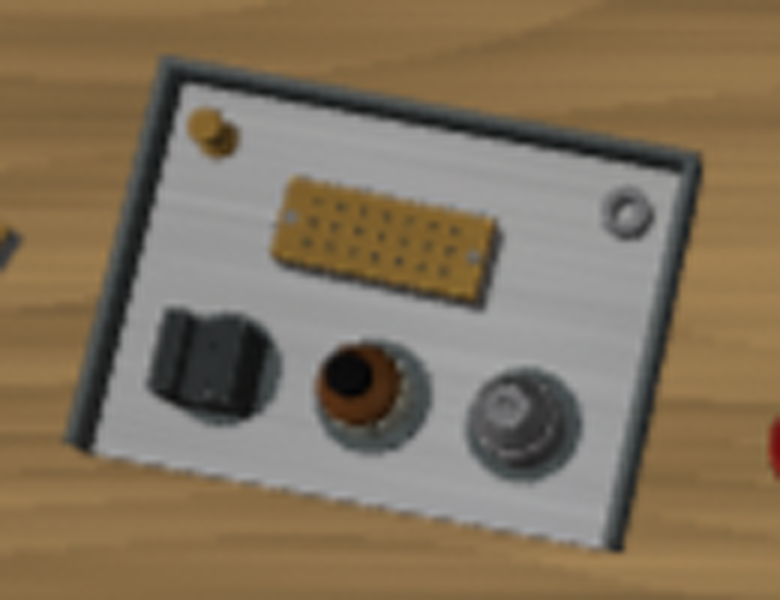

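View pics/c2.png

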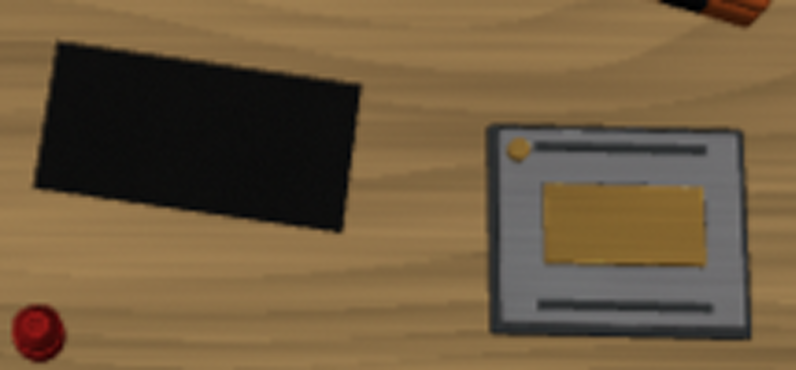

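View pics/c3.png

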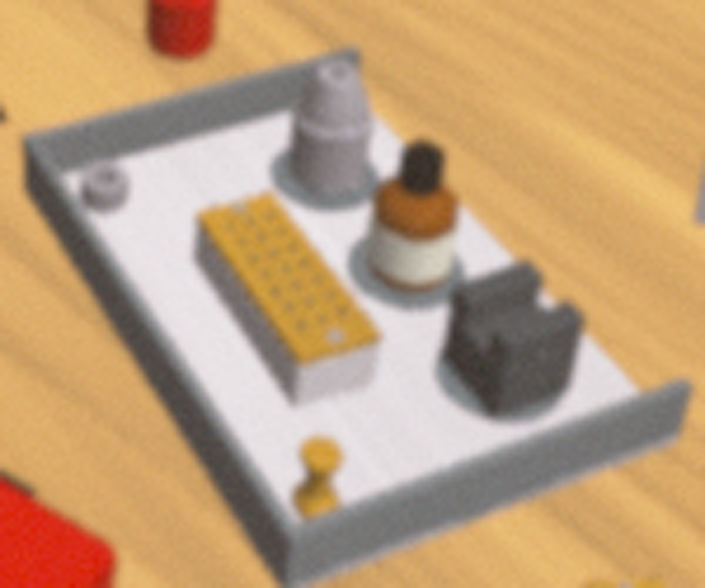

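```bash
cat > m1.py <<'E'
from h import *
T=cam('top'); S=cam('scene')
g=lambda s,o:(lambda x,y:((x+.5)/s-.5+o[0],(y+.5)/s-.5+o[1]))
c1=g(6,(160,140)); c2=g(3.7,(285,125)); c3=g(4.7,(300,210))
def rect(name,pts,z,C,dims):
    P=np.array([px2w(C,p,z)[:2] for p in pts]) # order BL(+x+y),BR(+x-y),FR,FL
    w=[np.linalg.norm(P[i]-P[(i+1)%4]) for i in range(4)]
    dx,dy=dims; M=np.array([[dx,dy],[dx,-dy],[-dx,-dy],[-dx,dy]])/2
    A=P-P.mean(0); th=np.arctan2((M[:,0]*A[:,1]-M[:,1]*A[:,0]).sum(),(M*A).sum())
    print(name,P.mean(0).round(4),'yaw',round(th,4),'sides',np.round(w,4))
    return P.mean(0),th
tr=rect('tray',[c1(165,60),c1(700,158),c1(620,548),c1(70,440)],.030,T,(.172,.236))
rect('jig',[c1(290,177),c1(497,217),c1(480,302),c1(274,258)],.033,T,(.036,.09))
rect('mat',[c2(57,42),c2(361,86),c2(342,232),c2(34,187)],.003,T,(.11,.22))
rect('pad',[c2(541,183),c2(706,186),c2(705,267),c2(541,264)],.028,T,(.056,.11))
c,th=tr; Rz=np.array([[np.cos(th),-np.sin(th)],[np.sin(th),np.cos(th)]])
for y in(-.066,0,.066): print('spot',y,(c+Rz@[-.04,y]).round(4))
print('bottle cap',px2w(T,c1(350,372),.067).round(4),px2w(S,c3(424,150),.067).round(4))
print('chuck nose',px2w(T,c1(506,407),.061).round(4),px2w(S,c3(338,72),.061).round(4))
print('jig scene');rect('jigS',[c3(298,362),c3(200,215),c3(270,195),c3(380,338)],.033,S,(.036,.09))
print('pillar',px2w(T,c1(206,126),.033),'collar',px2w(T,c1(629,213),.019))
K,Rm,t=T; print('topcam pos',-Rm.T@t)
E
python3 m1.py
```

```text
tray [0.5276 0.2875] yaw -0.1799 sides [0.2348 0.1702 0.2359 0.1685]
jig [0.5531 0.2894] yaw -0.19 sides [0.0903 0.0374 0.0898 0.0357]
mat [ 0.6107 -0.0019] yaw -0.1415 sides [0.2191 0.1076 0.2185 0.1079]
pad [ 0.5426 -0.293 ] yaw -0.0194 sides [0.1135 0.0571 0.1119 0.0571]
spot -0.066 [0.4765 0.2297]
spot 0 [0.4883 0.2947]
spot 0.066 [0.5001 0.3596]
bottle cap [0.4888 0.2941 0.067 ] [0.4874 0.2951 0.067 ]
chuck nose [0.4758 0.2309 0.061 ] [0.4751 0.2301 0.061 ]
jig scene
jigS [0.5551 0.2926] yaw -0.2172 sides [0.0878 0.0328 0.089  0.0348]
pillar [0.6018709  0.36822187 0.033     ] collar [0.56844152 0.18823598 0.019     ]
topcam pos [0.2552105  0.03364614 1.26837432]
```

The crop confirms the choice: brass-topped middle jig, block on the +y spot, bottle in the centre, grey chuck on the −y spot. The sizes match what was given. Next I'll plan the approach.

```bash
cat >> h.py <<'E'
def Rt(yaw): # tool x down, y along world dir yaw
    X=[0,0,-1.]; Y=[np.cos(yaw),np.sin(yaw),0]; return np.column_stack([X,Y,np.cross(X,Y)])
def move(p,yaw,o=None):
    o=o or get_obs(); R0=R.from_rotvec(o['orientation']).as_matrix()
    best=None
    for k in(0,np.pi):
        w=R.from_matrix(R0.T@Rt(yaw+k)).as_rotvec()
        if best is None or np.linalg.norm(w)<np.linalg.norm(best): best=w
    print('turn',best.round(4),'shift',(R0.T@(np.array(p)-o['tcp_pos'])).round(4),'deg',np.degrees(np.linalg.norm(best)).round(1))
def tray(x,y): 
    th=-.182; return np.array([.5276,.2875])+np.array([[np.cos(th),-np.sin(th)],[np.sin(th),np.cos(th)]])@[x,y]
def mat(x,y): 
    th=-.1415; return np.array([.6107,-.0019])+np.array([[np.cos(th),-np.sin(th)],[np.sin(th),np.cos(th)]])@[x,y]
E
python3 - <<'E'
from h import *
o=get_obs(); print(R.from_rotvec(o['orientation']).as_matrix().round(3))
move([.477,.2303,.15],-.182)
# vblock overlay of model for yaw
T=cam('top')
im=cv2.imread('pics/top0.png')
for y in(-.066,0,.066): print(tray(-.04,y))
E
```

```text
[[-0.     0.299  0.954]
 [-0.001  0.954 -0.299]
 [-1.    -0.001  0.   ]]
turn [1.449e+00 1.100e-03 1.000e-03] shift [ 0.081  -0.312   0.3862] deg 83.0
[0.47631486 0.22982995]
[0.48826065 0.29473988]
[0.50020645 0.3596498 ]
```

Emit:
apply_moves --series "0.18 0 0 0.01 -0.04 0.048 0.6;0.36 0 0 0.02 -0.08 0.096 0.6;0.54 0 0 0.03 -0.12 0.145 0.6;0.72 0 0 0.04 -0.156 0.193 0.6;0.9 0 0 0.05 -0.195 0.241 0.6;1.08 0 0 0.06 -0.234 0.29 0.6;1.26 0 0 0.07 -0.273 0.338 0.6;1.43 0 0 0.081 -0.312 0.386 0.6;1.449 0.001 0.001 0.081 -0.312 0.386 0.6;1.449 0.001 0.001 0.081 -0.312 0.386 0.6;1.449 0.001 0.001 0.081 -0.312 0.386 0.6" --force 40

```text
clock: 1.52
tcp_pos: [0.4761, 0.2327, 0.1503]
orientation: [1.341, 1.121, -1.339]
contact_force: [-0.1, 0.6, -0.6]
grip_width: 0.0514
```

Run:
```python
from h import *
W=cam('wrist'); im=grab_frame('wrist'); o=get_obs(); print(o['tcp_pos'],o['joints'].round(2), o['qvel'].round(3))
im=im.copy()
for y,h in((-.066,.061),(0,.067),(.066,.045)):
    for z,c in((.005,(0,0,255)),(h,(0,255,0))):
        u=proj(W,[*tray(-.04,y),z])[0]; print(y,z,u); cv2.drawMarker(im,tuple(int(v) for v in u.round()),c,cv2.MARKER_CROSS,12,1)
for x,y in((.086,.118),(.086,-.118),(-.086,-.118),(-.086,.118)):
    u=proj(W,[*tray(x,y),.030])[0];cv2.drawMarker(im,tuple(int(v) for v in u.round()),(255,0,0),cv2.MARKER_CROSS,12,1)
cv2.imwrite('pics/w1.png',im); move([*tray(-.04,-.066),.08],-.182)
```

```text
[0.4761555  0.23268571 0.15039425] [-0.93  0.36  0.44  2.   -0.21  0.82 -0.55] [-0.002 -0.001  0.002 -0.001  0.003 -0.001  0.   ]
-0.066 0.005 [320.27135646 189.66013351]
-0.066 0.061 [320.41447001 209.46767204]
0 0.005 [320.66726104 110.59374569]
0 0.067 [320.95085418 113.4537412 ]
0.066 0.005 [321.11934071  20.30859239]
0.066 0.045 [321.37843037   6.48750137]
turn [ 0.0035 -0.002   0.0003] shift [0.0704 0.0007 0.0029] deg 0.2
```

View pics/w1.png

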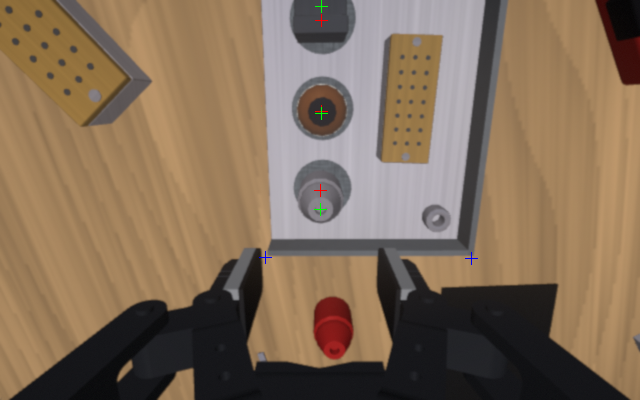

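Chuck nose seen at about (320,209), exactly where the calibration predicts; bottle and block also coincide with the markers. Descending on the chuck.

Emit:
apply_moves --series "0.003 -0.002 0 0.04 0.001 0.003 0.6;0.003 -0.002 0 0.085 0.001 0.003 0.6;0.003 -0.002 0 0.12 0.001 0.003 0.6;0.003 -0.002 0 0.142 0.001 0.003 0.6;0.003 -0.002 0 0.142 0.001 0.003 0.6;0.003 -0.002 0 0.142 0.001 0.003 0;0.003 -0.002 0 0.142 0.001 0.003 0;0.003 -0.002 0 0.142 0.001 0.003 0;0.003 -0.002 0 0.142 0.001 0.003 0" --force 40

```text
clock: 2.7
tcp_pos: [0.4778, 0.2286, 0.0092]
orientation: [1.345, 1.116, -1.343]
contact_force: [-2.5, 0.1, 7.1]
grip_width: 0.0349
```

Run:
```python
from h import *
o=get_obs()
for y in(.066,0,-.066): print(mat(0,y))
move([*mat(0,.066),.10],-.182);
```

```text
[0.62000787 0.06344037]
[ 0.6107 -0.0019]
[ 0.60139213 -0.06724037]
turn [-0.0028 -0.0007 -0.0008] shift [-0.0908  0.1702  0.1362] deg 0.2
```

Emit:
apply_moves --series "0 0 0 -0.03 0 0 0;0 0 0 -0.075 0 0 0;0 0 0 -0.09 0.035 0.028 0;0 0 0 -0.09 0.075 0.06 0;0 0 0 -0.09 0.115 0.092 0;0 0 0 -0.09 0.15 0.12 0;0 0 0 -0.09 0.17 0.136 0;0 0 0 -0.08 0.17 0.136 0;0 0 0 -0.04 0.17 0.136 0;0 0 0 -0.015 0.17 0.136 0;0 0 0 -0.01 0.17 0.136 0;0 0 0 -0.01 0.17 0.136 0"

```text
clock: 4.2
tcp_pos: [0.6192, 0.0636, 0.0185]
orientation: [1.343, 1.116, -1.344]
contact_force: [0.2, 0.1, -2.6]
grip_width: 0.0346
```

Run:
```python
from h import *
cv2.imwrite('pics/w2.png',grab_frame('wrist'));cv2.imwrite('pics/s2.png',grab_frame('scene'))
o=get_obs(); print(o['tcp_pos'],o['contact_force'],o['grip_width']); move([*mat(0,.066),.008],-.182)
```

```text
[0.62018605 0.06339443 0.01950376] [-0.08843336 -0.00298024 -2.6310505 ] 0.03484464479239797
turn [-0.0027 -0.     -0.0017] shift [ 0.0115 -0.0002 -0.    ] deg 0.2
```

View pics/w2.png

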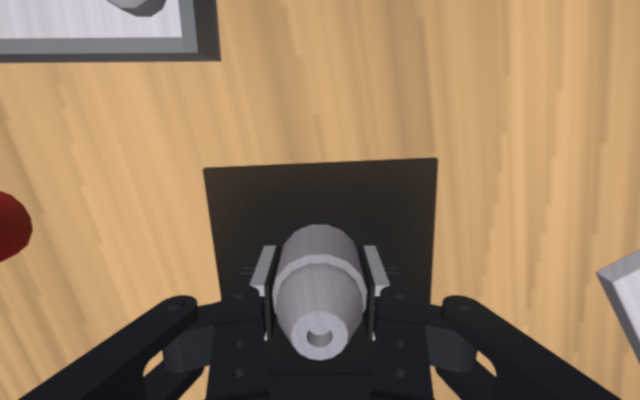

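View pics/s2.png

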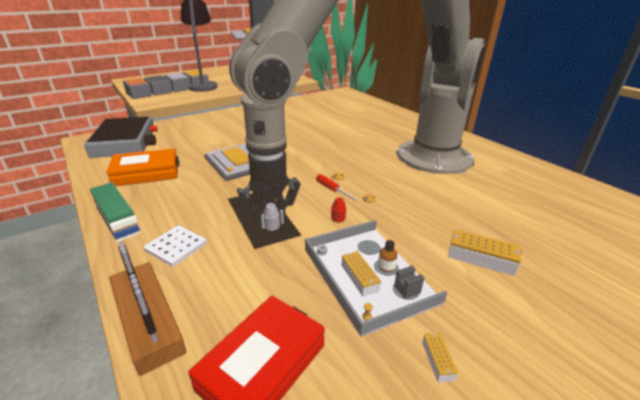

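Chuck held upright between the pads at about (318,290), above the mat. Lower and release.

Emit:
apply_moves --series "0 0 0 0.006 0 0 0;0 0 0 0.011 0 0 0;0 0 0 0.012 0 0 0;0 0 0 0.012 0 0 0;0 0 0 0.012 0 0 0.6;0 0 0 0.012 0 0 0.6;0 0 0 0.012 0 0 0.6;0 0 0 -0.02 0 0 0.6;0 0 0 -0.07 0 0 0.6;0 0 0 -0.11 0 0 0.6;0 0 0 -0.11 0 0 0.6"

```text
clock: 5.68
tcp_pos: [0.6219, 0.0631, 0.1319]
orientation: [1.348, 1.112, -1.339]
contact_force: [0.2, 0.8, -0.4]
grip_width: 0.051
```

Run:
```python
from h import *
cv2.imwrite('pics/w3.png',grab_frame('wrist'))
o=get_obs(); print(o['tcp_pos'],o['contact_force'],o['grip_width']); move([*tray(-.04,0),.13],-.182)
```

```text
[0.62041474 0.0632244  0.12977625] [-0.73540424 -0.72208856 -0.84625067] 0.05130350876127408
turn [-0.003  -0.0007 -0.0028] shift [-0.0006 -0.1725 -0.2032] deg 0.2
```

View pics/w3.png

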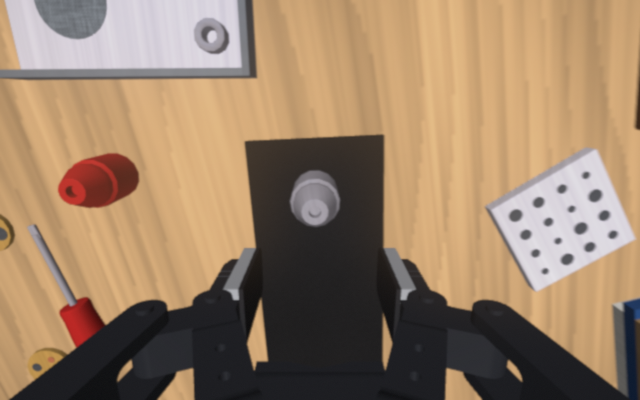

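Chuck stands upright on the mat at (315,205). Next the bottle.

Emit:
apply_moves --series "0 0 0 0 -0.04 -0.047 0.6;0 0 0 0 -0.08 -0.094 0.6;0 0 0 0 -0.12 -0.141 0.6;0 0 0 0 -0.155 -0.183 0.6;-0.003 -0.001 -0.003 0 -0.1725 -0.203 0.6;-0.003 -0.001 -0.003 0 -0.1725 -0.203 0.6;-0.003 -0.001 -0.003 0.03 -0.1725 -0.203 0.6;-0.003 -0.001 -0.003 0.04 -0.1725 -0.203 0.6;-0.003 -0.001 -0.003 0.04 -0.1725 -0.203 0.6"

```text
clock: 6.85
tcp_pos: [0.4872, 0.2927, 0.0874]
orientation: [1.339, 1.117, -1.348]
contact_force: [-0.2, -0.4, 0.9]
grip_width: 0.0512
```

Run:
```python
from h import *
cv2.imwrite('pics/w4.png',grab_frame('wrist'))
move([*tray(-.04,0),.008],-.182)
```

```text
turn [-0.0015  0.0026  0.0031] shift [ 0.0801  0.0005 -0.0017] deg 0.2
```

View pics/w4.png

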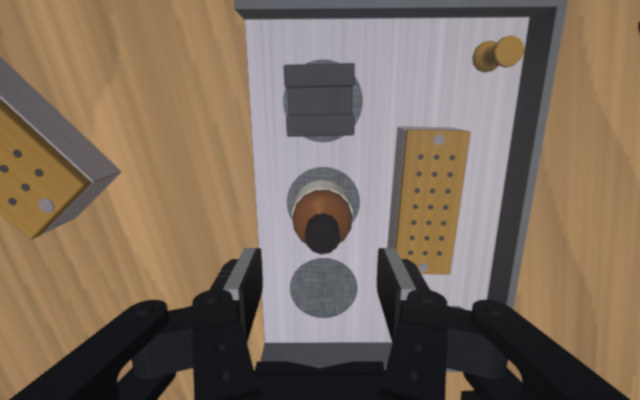

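Bottle cap at (322,233), centred between the pads, and clear of the jig at (400–470). Descend and grip.

Emit:
apply_moves --series "0 0 0 0.03 0 -0.002 0.6;0 0 0 0.06 0 -0.002 0.6;0 0 0 0.08 0 -0.002 0.6;0 0 0 0.08 0 -0.002 0.6;0 0 0 0.08 0 -0.002 0;0 0 0 0.08 0 -0.002 0;0 0 0 0.08 0 -0.002 0;0 0 0 0.08 0 -0.002 0" --force 30

```text
clock: 7.9
tcp_pos: [0.4881, 0.2967, 0.0093]
orientation: [1.341, 1.119, -1.343]
contact_force: [0.7, 0.4, 6.9]
grip_width: 0.0353
```

Run:
```python
from h import *
o=get_obs(); print(o['tcp_pos'],o['grip_width']);move([*mat(0,0),.10],-.182)
```

```text
[0.48814239 0.29666111 0.00931285] 0.03531969250584462
turn [-0.0001  0.0002  0.0017] shift [-0.0909  0.1744  0.2715] deg 0.1
```

Emit:
apply_moves --series "0 0 0 -0.03 0 0 0;0 0 0 -0.075 0 0 0;0 0 0 -0.095 0.025 0.04 0;0 0 0 -0.095 0.055 0.085 0;0 0 0 -0.095 0.09 0.135 0;0 0 0 -0.095 0.12 0.185 0;0 0 0 -0.095 0.15 0.235 0;0 0 0 -0.095 0.174 0.2715 0;0 0 0 -0.085 0.174 0.2715 0;0 0 0 -0.05 0.174 0.2715 0;0 0 0 -0.015 0.174 0.2715 0;0 0 0 -0.01 0.174 0.2715 0"

```text
clock: 9.4
tcp_pos: [0.6068, -0.0009, 0.0158]
orientation: [1.336, 1.124, -1.348]
contact_force: [-0.5, -0.3, -0.3]
grip_width: 0.0356
```

Run:
```python
from h import *
cv2.imwrite('pics/w5.png',grab_frame('wrist'))
o=get_obs(); print(o['tcp_pos'],o['contact_force'],o['grip_width']); move([*mat(0,0),.008],-.182)
```

```text
[ 0.60782861 -0.00125631  0.01665714] [-0.49852391  0.92781175 -0.47303388] 0.03508619654510137
turn [0.0012 0.0022 0.0064] shift [0.0086 0.003  0.0001] deg 0.4
```

View pics/w5.png

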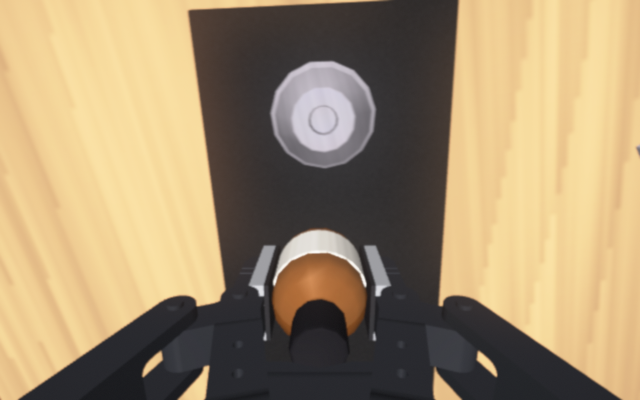

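Bottle held upright at (320,290) with the chuck standing behind it at (322,118). Lower and release.

Emit:
apply_moves --series "0 0 0 0.004 0.003 0 0;0 0 0.005 0.008 0.003 0 0;0 0 0.005 0.009 0.003 0 0;0 0 0.005 0.009 0.003 0 0;0 0 0.005 0.009 0.003 0 0.6;0 0 0.005 0.009 0.003 0 0.6;0 0 0.005 0.009 0.003 0 0.6;0 0 0.005 -0.02 0.003 0 0.6;0 0 0.005 -0.07 0.003 0 0.6;0 0 0.005 -0.113 0.003 0 0.6;0 0 0.005 -0.113 0.003 0 0.6"

```text
clock: 10.82
tcp_pos: [0.6153, -0.0029, 0.1349]
orientation: [1.346, 1.111, -1.336]
contact_force: [0.2, 0.1, -1.0]
grip_width: 0.0512
```

Run:
```python
from h import *
cv2.imwrite('pics/w6.png',grab_frame('wrist'))
o=get_obs(); print(o['tcp_pos'],o['contact_force'],o['grip_width']); move([*tray(-.04,0.066),.13],-.182)
```

```text
[ 0.61368877 -0.0026232   0.1327066 ] [-0.41813107  0.45057638 -0.85308791] 0.05156432653911728
turn [ 0.      0.0005 -0.0051] shift [ 0.0016 -0.1772 -0.3358] deg 0.3
```

View pics/w6.png

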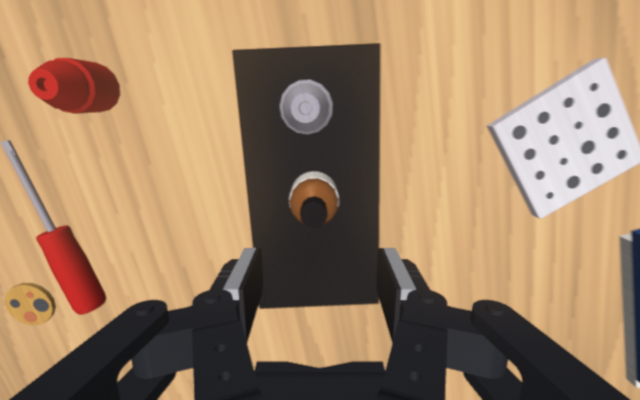

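Bottle and chuck both stand on the mat (314,205) and (305,107). Now the block.

Emit:
apply_moves --series "0 0 -0.005 0 -0.025 -0.048 0.6;0 0 -0.005 0 -0.05 -0.096 0.6;0 0 -0.005 0 -0.075 -0.144 0.6;0 0 -0.005 0 -0.1 -0.192 0.6;0 0 -0.005 0 -0.125 -0.24 0.6;0 0 -0.005 0 -0.15 -0.29 0.6;0 0 -0.005 0 -0.177 -0.336 0.6;0 0 -0.005 0 -0.177 -0.336 0.6;0 0 -0.005 0.03 -0.177 -0.336 0.6;0 0 -0.005 0.05 -0.177 -0.336 0.6;0 0 -0.005 0.05 -0.177 -0.336 0.6"

```text
clock: 12.25
tcp_pos: [0.4984, 0.3578, 0.078]
orientation: [1.336, 1.118, -1.35]
contact_force: [0.3, 0.9, 0.3]
grip_width: 0.0513
```

Run:
```python
from h import *
W=cam('wrist'); im=grab_frame('wrist').copy()
for x in(-.018,.018):
  for y in(-.018,.018):
    u=proj(W,[*tray(-.04+x,.066+y),.045])[0];cv2.drawMarker(im,tuple(int(v) for v in u.round()),(0,255,0),cv2.MARKER_CROSS,10,1)
cv2.imwrite('pics/w7.png',im)
move([*tray(-.04,.066),.010],-.182)
```

```text
turn [-0.0012  0.0038  0.0041] shift [ 0.0693  0.0009 -0.0016] deg 0.3
```

View pics/w7.png

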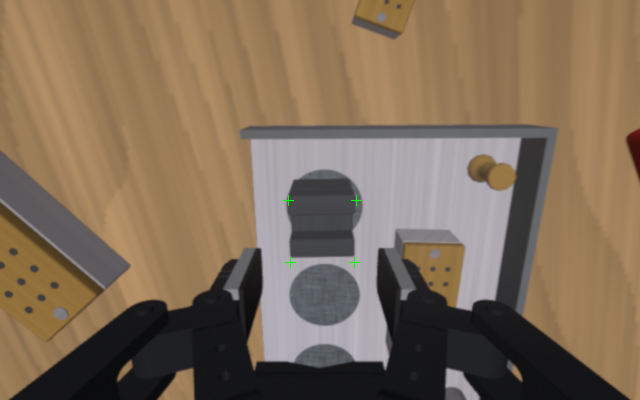

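Block centred between the pads (289–355), with its slot running along tray x. The pads take its ±x faces, and the jig is clear.

Emit:
apply_moves --series "0 0.003 0.003 0.03 0.001 -0.003 0.6;0 0.003 0.003 0.055 0.001 -0.003 0.6;0 0.003 0.003 0.069 0.001 -0.003 0.6;0 0.003 0.003 0.069 0.001 -0.003 0.6;0 0.003 0.003 0.069 0.001 -0.003 0;0 0.003 0.003 0.069 0.001 -0.003 0;0 0.003 0.003 0.069 0.001 -0.003 0;0 0.003 0.003 0.069 0.001 -0.003 0" --force 40

```text
clock: 13.3
tcp_pos: [0.5017, 0.3629, 0.0125]
orientation: [1.345, 1.118, -1.34]
contact_force: [-0.6, -0.8, 6.2]
grip_width: 0.0355
```

Run:
```python
from h import *
o=get_obs(); print(o['tcp_pos'],o['grip_width']);move([*mat(0,-.066),.10],-.182)
```

```text
[0.5016516  0.36286104 0.01246235] 0.03546007513737564
turn [-0.0002 -0.0029 -0.0013] shift [-0.0885  0.1761  0.4046] deg 0.2
```

Emit:
apply_moves --series "0 0 0 -0.03 0 0 0;0 0 0 -0.075 0 0 0;0 0 0 -0.1 0.02 0.045 0;0 0 0 -0.1 0.04 0.095 0;0 0 0 -0.1 0.06 0.145 0;0 0 0 -0.1 0.085 0.195 0;0 0 0 -0.1 0.11 0.245 0;0 0 0 -0.1 0.13 0.295 0;0 0 0 -0.1 0.15 0.345 0;0 0 0 -0.1 0.17 0.385 0;0 0 0 -0.1 0.176 0.4045 0;0 0 0 -0.1 0.176 0.4045 0"

```text
clock: 14.8
tcp_pos: [0.6001, -0.0688, 0.1106]
orientation: [1.345, 1.117, -1.344]
contact_force: [0.7, 0.9, -2.0]
grip_width: 0.0355
```

Emit:
apply_moves --series "0 0 0 0.03 0 0 0;0 0 0 0.07 0 0 0;0 0 0 0.085 0 0 0;0 0 0 0.085 0 0 0"

```text
clock: 15.3
tcp_pos: [0.6, -0.0658, 0.0251]
orientation: [1.341, 1.121, -1.341]
contact_force: [0.6, -1.0, -1.4]
grip_width: 0.0353
```

Run:
```python
from h import *
cv2.imwrite('pics/w8.png',grab_frame('wrist'))
o=get_obs(); print(o['tcp_pos'],o['contact_force'],o['grip_width']); move([*mat(0,-.066),.0105],-.182)
```

```text
[ 0.60095101 -0.06637258  0.02613965] [ 1.11889793 -0.84699133 -1.03935338] 0.03531440915014633
turn [ 0.0011 -0.0017 -0.    ] shift [0.0156 0.0006 0.0008] deg 0.1
```

View pics/w8.png

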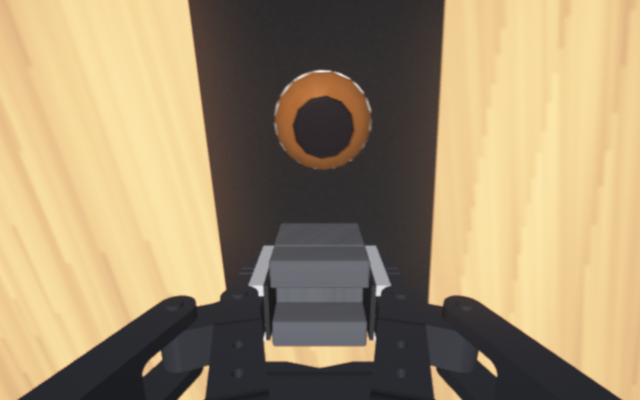

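Block held square and upright; bottle standing behind it at (323,120).

Emit:
apply_moves --series "0 0 0 0.008 0 0 0;0 0 0 0.014 0 0 0;0 0 0 0.016 0 0 0;0 0 0 0.016 0 0 0;0 0 0 0.016 0 0 0.6;0 0 0 0.016 0 0 0.6;0 0 0 0.016 0 0 0.6;0 0 0 -0.02 0 0 0.6;0 0 0 -0.07 0 0 0.6;0 0 0 -0.105 0 0 0.6;0 0 0 -0.105 0 0 0.6"

```text
clock: 16.73
tcp_pos: [0.6028, -0.0678, 0.1337]
orientation: [1.347, 1.114, -1.337]
contact_force: [-0.0, 0.5, 0.3]
grip_width: 0.0511
```

Run:
```python
from h import *
cv2.imwrite('pics/w9.png',grab_frame('wrist'));cv2.imwrite('pics/s9.png',grab_frame('scene'))
o=get_obs(); print(o['tcp_pos'],o['contact_force'],o['grip_width']); 
c=np.array([.554,.2905]);print((c-tray(0,0))); move([*c,.13],-.19)
```

```text
[ 0.6004982  -0.06723093  0.13055224] [-0.20058438  0.63199322  0.0713314 ] 0.05101283562046022
[0.0264 0.003 ]
turn [ 0.0082 -0.0016 -0.0001] shift [ 0.0011 -0.1104 -0.3434] deg 0.5
```

View pics/w9.png

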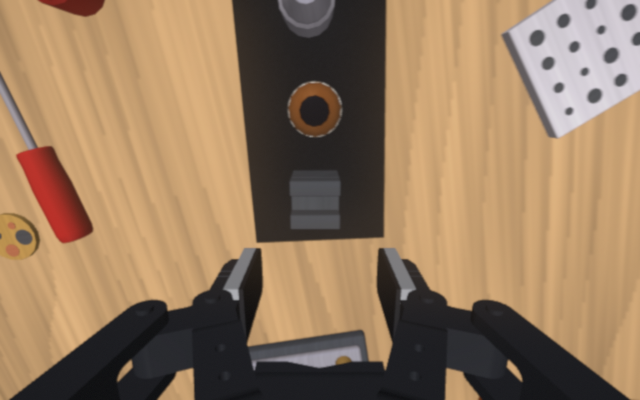

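View pics/s9.png

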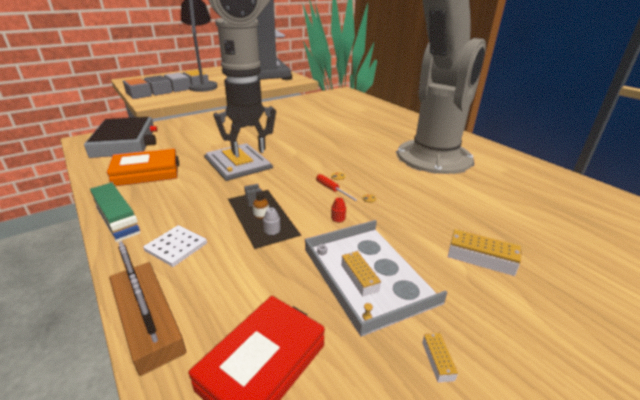

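All three stand on the mat: block (315,200), bottle (315,110), chuck (306,10). Now the jig.

Emit:
apply_moves --series "0.008 0 0 0 -0.015 -0.048 0.6;0.008 0 0 0 -0.03 -0.096 0.6;0.008 0 0 0 -0.045 -0.144 0.6;0.008 0 0 0 -0.062 -0.192 0.6;0.008 0 0 0 -0.078 -0.24 0.6;0.008 0 0 0 -0.093 -0.29 0.6;0.008 0 0 0 -0.11 -0.343 0.6;0.008 0 0 0 -0.11 -0.343 0.6;0.008 0 0 0.03 -0.11 -0.343 0.6;0.008 0 0 0.05 -0.11 -0.343 0.6;0.008 0 0 0.05 -0.11 -0.343 0.6"

```text
clock: 18.2
tcp_pos: [0.5531, 0.2882, 0.0787]
orientation: [1.345, 1.114, -1.352]
contact_force: [-0.2, -0.2, -0.1]
grip_width: 0.0514
```

Run:
```python
from h import *
W=cam('wrist'); im=grab_frame('wrist').copy()
c=np.array([.554,.2905]);th=-.19;Rz=np.array([[np.cos(th),-np.sin(th)],[np.sin(th),np.cos(th)]])
for x in(-.018,.018):
  for y in(-.045,.045):
    u=proj(W,[*(c+Rz@[x,y]),.033])[0];cv2.drawMarker(im,tuple(int(v) for v in u.round()),(0,255,0),cv2.MARKER_CROSS,10,1)
cv2.imwrite('pics/w10.png',im)
move([*c,.010],-.19)
```

```text
turn [-0.001   0.0006  0.0015] shift [ 0.0702 -0.0004 -0.0017] deg 0.1
```

View pics/w10.png

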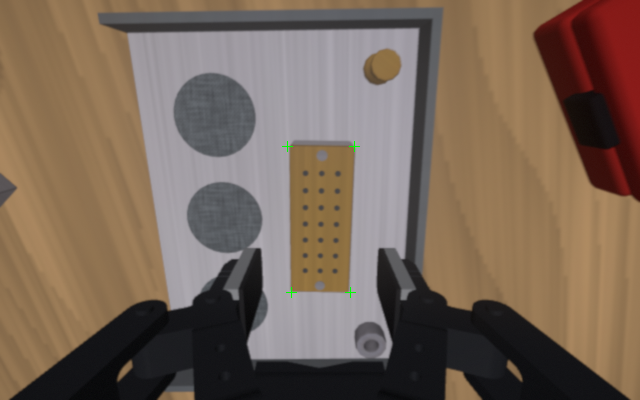

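The projected jig corners lie on the brass top (290–352, 147–292), well between the pads; pillar and collar are clear.

Emit:
apply_moves --series "0 0 0 0.03 0 -0.0015 0.6;0 0 0 0.055 0 -0.0015 0.6;0 0 0 0.07 0 -0.0015 0.6;0 0 0 0.07 0 -0.0015 0.6;0 0 0 0.07 0 -0.0015 0;0 0 0 0.07 0 -0.0015 0;0 0 0 0.07 0 -0.0015 0;0 0 0 0.07 0 -0.0015 0" --force 60

```text
clock: 19.25
tcp_pos: [0.5558, 0.2917, 0.0125]
orientation: [1.351, 1.114, -1.345]
contact_force: [-1.3, -1.0, 7.1]
grip_width: 0.035
```

Run:
```python
from h import *
o=get_obs(); print(o['tcp_pos'],o['grip_width']);c=np.array([.5426,-.293]);
print('off',o['tcp_pos'][:2]-[.554,.2905]);move([*c,.12],-.0194)
```

```text
[0.55578925 0.29174216 0.01245809] 0.03496011544339704
off [0.00178925 0.00124216]
turn [-0.1708 -0.0026 -0.0017] shift [-0.1089  0.0978  0.5764] deg 9.8
```

Emit:
apply_moves --series "0 0 0 -0.03 0 0 0;0 0 0 -0.075 0 0 0;0 0 0 -0.115 0.005 0.03 0;-0.02 0 0 -0.115 0.015 0.08 0;-0.04 0 0 -0.115 0.025 0.13 0;-0.06 0 0 -0.115 0.035 0.18 0;-0.08 0 0 -0.115 0.043 0.23 0;-0.1 0 0 -0.115 0.05 0.28 0;-0.12 0 0 -0.115 0.06 0.33 0;-0.14 0 0 -0.115 0.07 0.38 0;-0.16 0 0 -0.115 0.078 0.43 0;-0.171 0 0 -0.115 0.086 0.48 0"

```text
clock: 20.75
tcp_pos: [0.548, -0.1976, 0.1253]
orientation: [1.224, 1.202, -1.222]
contact_force: [0.2, -0.8, -3.3]
grip_width: 0.0346
```

Run:
```python
from h import *
o=get_obs(); print(o['tcp_pos'],o['grip_width'],o['contact_force']);move([.5426,-.293,.06],-.0194)
```

```text
[ 0.54804775 -0.19763609  0.12532852] 0.03456589377896246 [ 0.20941276 -0.78485452 -3.29040163]
turn [ 0.0011 -0.0016  0.0002] shift [ 0.0652 -0.0037  0.0956] deg 0.1
```

Emit:
apply_moves --series "0 0 0 0 -0.002 0.045 0;0 0 0 0 -0.004 0.085 0;0 0 0 0 -0.004 0.095 0;0 0 0 0.03 -0.004 0.095 0;0 0 0 0.06 -0.004 0.095 0;0 0 0 0.065 -0.004 0.095 0;0 0 0 0.065 -0.004 0.095 0;0 0 0 0.065 -0.004 0.095 0"

```text
clock: 21.75
tcp_pos: [0.5438, -0.2914, 0.0617]
orientation: [1.225, 1.199, -1.221]
contact_force: [-0.1, 0.8, -3.3]
grip_width: 0.0346
```

Run:
```python
from h import *
W=cam('wrist'); im=grab_frame('wrist').copy()
c=np.array([.5426,-.293]);th=-.0194;Rz=np.array([[np.cos(th),-np.sin(th)],[np.sin(th),np.cos(th)]])
for x in(-.028,.028):
  for y in(-.055,.055):
    u=proj(W,[*(c+Rz@[x,y]),.028])[0];cv2.drawMarker(im,tuple(int(v) for v in u.round()),(0,255,0),cv2.MARKER_CROSS,10,1)
cv2.imwrite('pics/w11.png',im);cv2.imwrite('pics/s11.png',grab_frame('scene'))
o=get_obs();print(o['tcp_pos'],o['grip_width'],o['contact_force']);move([*c,.0355],-.0194)
```

```text
[ 0.54361793 -0.29141248  0.06159487] 0.034784986993228094 [ 0.13381197 -1.02625141 -3.20086055]
turn [ 0.0005 -0.0007 -0.0021] shift [ 0.0261 -0.001   0.0016] deg 0.1
```

View pics/w11.png

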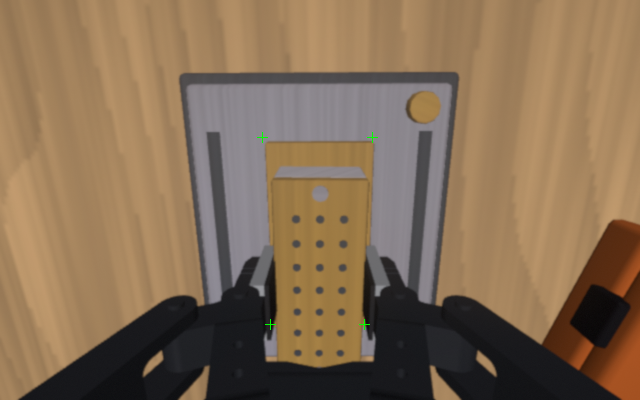

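View pics/s11.png

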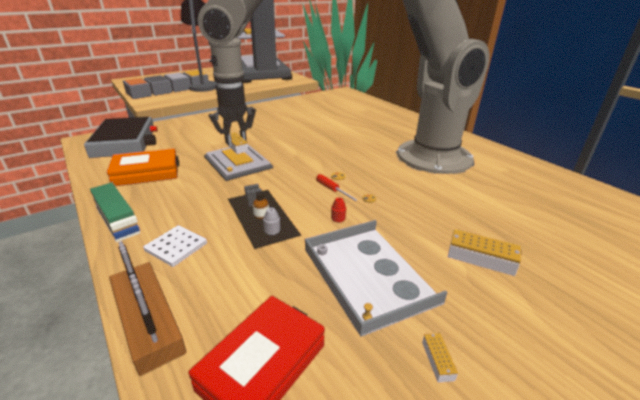

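Jig level over the pad; the pad's far edge shows at v=142, about 2 mm further along −y than predicted, so I add that. Lower and release.

Emit:
apply_moves --series "0 0 0 0.012 0 0.0025 0;0 0 0 0.022 0 0.0025 0;0 0 0 0.026 0 0.0025 0;0 0 0 0.026 0 0.0025 0;0 0 0 0.026 0 0.0025 0;0 0 0 0.026 0 0.0025 0.6;0 0 0 0.026 0 0.0025 0.6;0 0 0 0.026 0 0.0025 0.6;0 0 0 -0.01 0 0.0025 0.6;0 0 0 -0.05 0 0.0025 0.6;0 0 0 -0.09 0 0.0025 0.6;0 0 0 -0.09 0 0.0025 0.6"

```text
clock: 23.35
tcp_pos: [0.5448, -0.2951, 0.1537]
orientation: [1.226, 1.195, -1.219]
contact_force: [-0.3, -0.7, -0.7]
grip_width: 0.0513
```

Run:
```python
from h import *
W=cam('wrist'); im=grab_frame('wrist').copy()
cv2.imwrite('pics/w12.png',im)
o=get_obs();print(o['tcp_pos'],o['grip_width'],o['contact_force'])
```

```text
[ 0.54366464 -0.29419296  0.15170725] 0.0511422439865596 [-0.44224208 -0.24969993 -0.04610222]
```

View pics/w12.png

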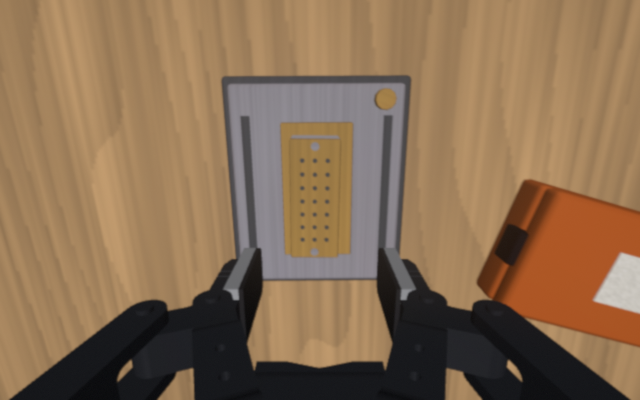

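Run:
```python
from h import *
W=cam('wrist'); T=cam('top'); a=grab_frame('top'); cv2.imwrite('pics/t12.png',a)
cv2.imwrite('pics/t12c.png',cv2.resize(a[140:230,400:500],None,fx=6,fy=6,interpolation=cv2.INTER_CUBIC))
im=cv2.imread('pics/w12.png');cv2.imwrite('pics/w12c.png',cv2.resize(im[110:270,270:365],None,fx=3.7,fy=3.7,interpolation=cv2.INTER_CUBIC))
```

```text
(no output)
```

View pics/t12c.png

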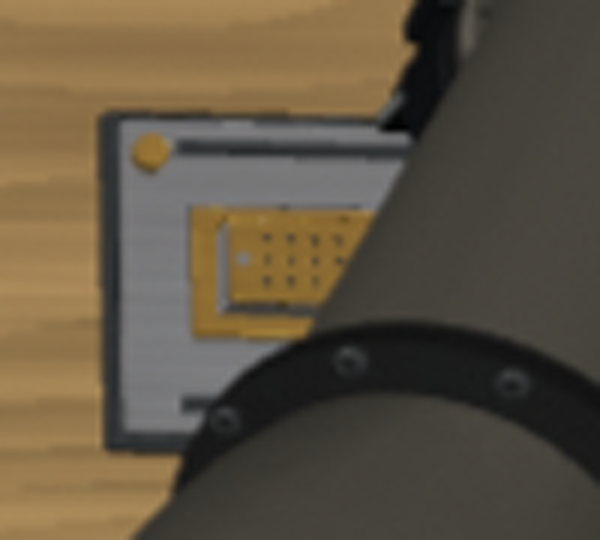

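View pics/w12c.png

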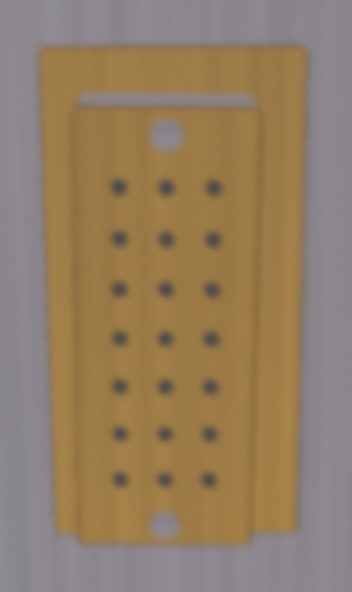

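Run:
```python
from h import *
W=cam('wrist')
# wrist pose unchanged since picture
f=lambda x,y:((x+.5)/3.7-.5+270,(y+.5)/3.7-.5+110)
for n,pts,z in(('pad',[(305,46),(39,46),(57,534),(297,532)],.028),('jig',[(260,107),(75,107),(80,544),(251,542)],.056)):
    P=np.array([px2w(W,f(*p),z)[:2] for p in pts]); print(n,P.mean(0).round(4),[np.linalg.norm(P[i]-P[(i+1)%4]).round(4) for i in range(4)])
o=get_obs(); move([*mat(0,.066),.13],-.182)
```

```text
pad [ 0.5409 -0.292 ] [np.float64(0.054), np.float64(0.108), np.float64(0.0544), np.float64(0.1075)]
jig [ 0.5395 -0.2911] [np.float64(0.034), np.float64(0.0879), np.float64(0.0347), np.float64(0.0874)]
turn [ 0.1631 -0.0014 -0.0005] shift [ 0.0209  0.0704 -0.3584] deg 9.3
```

Jig lies centred on the pad: off by about 1.4 mm in x and 0.9 mm in y, and parallel. Now return the three, block first.

Run:
```python
from h import *
move([*mat(0,-.066),.10],-.182)
```

```text
turn [ 0.1631 -0.0014 -0.0005] shift [ 0.0507  0.0543 -0.2274] deg 9.3
```

Emit:
apply_moves --series "0.04 0 0 0 0.012 -0.05 0.6;0.08 0 0 0 0.024 -0.1 0.6;0.12 0 0 0 0.036 -0.15 0.6;0.163 0 0 0 0.048 -0.2 0.6;0.163 0 0 0.01 0.0543 -0.2274 0.6;0.163 0 0 0.05 0.0543 -0.2274 0.6;0.163 0 0 0.07 0.0543 -0.2274 0.6;0.163 0 0 0.07 0.0543 -0.2274 0.6"

```text
clock: 24.45
tcp_pos: [0.5995, -0.068, 0.0786]
orientation: [1.341, 1.121, -1.346]
contact_force: [0.4, -0.9, 0.4]
grip_width: 0.0512
```

Run:
```python
from h import *
W=cam('wrist'); im=grab_frame('wrist').copy()
c=mat(0,-.066);th=-.182;Rz=np.array([[np.cos(th),-np.sin(th)],[np.sin(th),np.cos(th)]])
for x in(-.018,.018):
  for y in(-.018,.018):
    u=proj(W,[*(c+Rz@[x,y]),.043])[0];cv2.drawMarker(im,tuple(int(v) for v in u.round()),(0,255,0),cv2.MARKER_CROSS,10,1)
cv2.imwrite('pics/w13.png',im)
print(get_obs()['tcp_pos']);move([*c,.010],-.182)
```

```text
[ 0.60073757 -0.06830975  0.08007997]
turn [-0.0014 -0.0004  0.0017] shift [ 0.0701  0.0006 -0.0011] deg 0.1
```

View pics/w13.png

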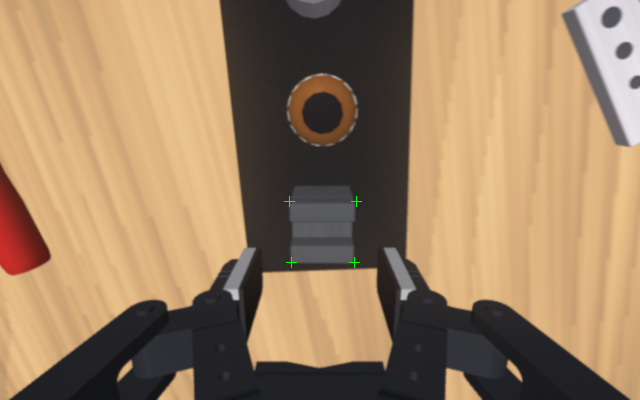

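Block exactly at its predicted corners (290–356, 201–262). Grip.

Emit:
apply_moves --series "0 0 0 0.03 0 -0.001 0.6;0 0 0 0.055 0 -0.001 0.6;0 0 0 0.07 0 -0.001 0.6;0 0 0 0.07 0 -0.001 0.6;0 0 0 0.07 0 -0.001 0;0 0 0 0.07 0 -0.001 0;0 0 0 0.07 0 -0.001 0;0 0 0 0.07 0 -0.001 0" --force 40

```text
clock: 25.5
tcp_pos: [0.6025, -0.0666, 0.0119]
orientation: [1.344, 1.117, -1.34]
contact_force: [-0.4, -0.7, 6.8]
grip_width: 0.0351
```

Run:
```python
from h import *
o=get_obs(); print(o['tcp_pos'],o['grip_width']);move([.5013,.3625,.12],-.182)
```

```text
[ 0.60253295 -0.06656093  0.01194352] 0.035090746501969104
turn [-0.0003 -0.0016 -0.002 ] shift [-0.1078 -0.1771 -0.4038] deg 0.1
```

Emit:
apply_moves --series "0 0 0 -0.03 0 0 0;0 0 0 -0.075 0 0 0;0 0 0 -0.105 -0.02 -0.045 0;0 0 0 -0.105 -0.04 -0.095 0;0 0 0 -0.105 -0.065 -0.145 0;0 0 0 -0.105 -0.085 -0.195 0;0 0 0 -0.105 -0.11 -0.245 0;0 0 0 -0.105 -0.13 -0.295 0;0 0 0 -0.105 -0.155 -0.345 0;0 0 0 -0.105 -0.17 -0.385 0;0 0 0 -0.105 -0.177 -0.404 0;0 0 0 -0.105 -0.177 -0.404 0"

```text
clock: 27.0
tcp_pos: [0.5001, 0.3638, 0.116]
orientation: [1.341, 1.12, -1.34]
contact_force: [-0.2, -0.9, -2.1]
grip_width: 0.0351
```

Emit:
apply_moves --series "0 0 0 0.03 0 0 0;0 0 0 0.07 0 0 0;0 0 0 0.083 0 0 0;0 0 0 0.083 0 0 0"

```text
clock: 27.5
tcp_pos: [0.5011, 0.3611, 0.033]
orientation: [1.343, 1.116, -1.344]
contact_force: [0.7, -0.6, -2.3]
grip_width: 0.0351
```

Run:
```python
from h import *
cv2.imwrite('pics/w14.png',grab_frame('wrist'))
o=get_obs(); print(o['tcp_pos'],o['grip_width'],o['contact_force']);move([.5013,.3625,.0135],-.182)
```

```text
[0.50174818 0.3619946  0.03400673] 0.03540630050964912 [ 0.5895271  -0.56689352 -2.06135652]
turn [-0.0018 -0.0013 -0.0009] shift [ 0.0205 -0.0006 -0.0004] deg 0.1
```

View pics/w14.png

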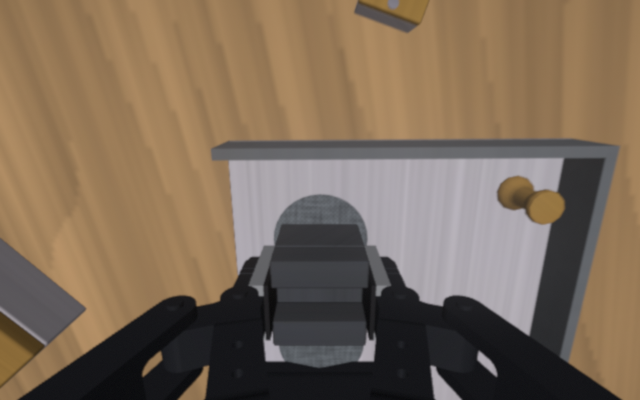

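Block is over the felt spot, which shows evenly around it. Lower and release.

Emit:
apply_moves --series "0 0 0 0.01 -0.0006 0 0;0 0 0 0.018 -0.0006 0 0;0 0 0 0.0205 -0.0006 0 0;0 0 0 0.0205 -0.0006 0 0;0 0 0 0.0205 -0.0006 0 0.6;0 0 0 0.0205 -0.0006 0 0.6;0 0 0 0.0205 -0.0006 0 0.6;0 0 0 -0.02 0 0 0.6;0 0 0 -0.07 0 0 0.6;0 0 0 -0.095 0 0 0.6;0 0 0 -0.095 0 0 0.6"

```text
clock: 28.92
tcp_pos: [0.5019, 0.3638, 0.1304]
orientation: [1.347, 1.119, -1.338]
contact_force: [-0.1, -0.7, -1.4]
grip_width: 0.0511
```

Run:
```python
from h import *
cv2.imwrite('pics/w15.png',grab_frame('wrist'))
o=get_obs(); print(o['tcp_pos'],o['grip_width'],o['contact_force']);move([*mat(0,0),.13],-.182)
```

```text
[0.50088068 0.36324122 0.12869677] 0.05088697515906589 [-0.31407039  0.13046734  0.46752258]
turn [ 0.0001 -0.0026 -0.0008] shift [-0.002   0.1741  0.3392] deg 0.2
```

View pics/w15.png

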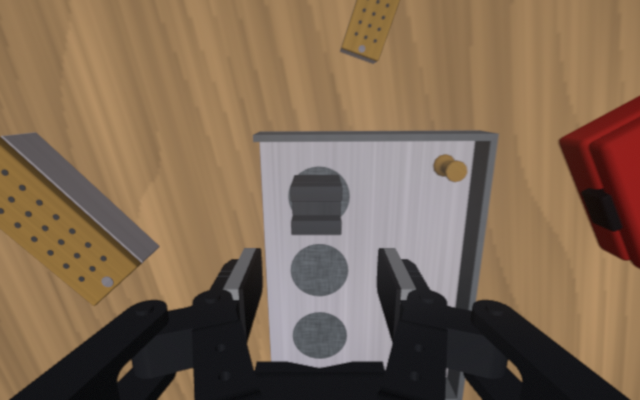

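Block stands on its spot (317,200). Bottle next.

Emit:
apply_moves --series "0 0 0 0 0.025 0.048 0.6;0 0 0 0 0.05 0.096 0.6;0 0 0 0 0.075 0.144 0.6;0 0 0 0 0.1 0.192 0.6;0 0 0 0 0.125 0.24 0.6;0 0 0 0 0.15 0.29 0.6;0 0 0 0 0.174 0.339 0.6;0 0 0 0 0.174 0.339 0.6;0 0 0 0.03 0.174 0.339 0.6;0 0 0 0.04 0.174 0.339 0.6;0 0 0 0.04 0.174 0.339 0.6"

```text
clock: 30.35
tcp_pos: [0.6093, -0.0011, 0.0865]
orientation: [1.341, 1.121, -1.343]
contact_force: [-0.5, -0.5, -0.6]
grip_width: 0.0512
```

Run:
```python
from h import *
W=cam('wrist'); im=grab_frame('wrist').copy()
for c in(mat(0,0),mat(0,.066)):
    h=.065 if c[1]<.03 else .059
    u=proj(W,[*c,h])[0];cv2.drawMarker(im,tuple(int(v) for v in u.round()),(0,255,0),cv2.MARKER_CROSS,10,1)
cv2.imwrite('pics/w16.png',im)
print(get_obs()['tcp_pos']);move([*mat(0,0),.010],-.182)
```

```text
[ 0.61008792 -0.00130416  0.08747868]
turn [ 0.0008 -0.001   0.001 ] shift [0.0775 0.0008 0.0006] deg 0.1
```

View pics/w16.png

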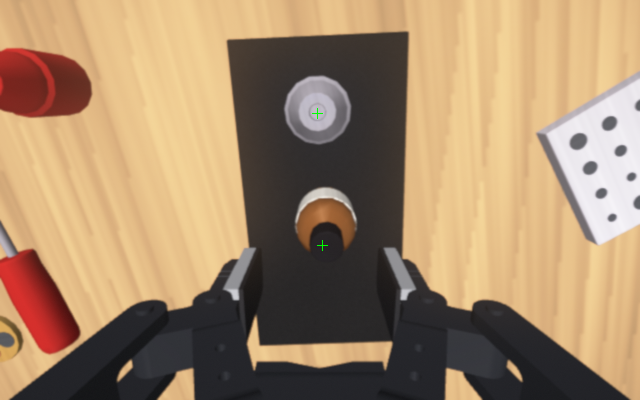

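Bottle cap at (326,238), about 2 mm +x of the prediction; correct and grip.

Emit:
apply_moves --series "0 0 0 0.03 0.0025 -0.001 0.6;0 0 0 0.06 0.0025 -0.001 0.6;0 0 0 0.077 0.0025 -0.001 0.6;0 0 0 0.077 0.0025 -0.001 0.6;0 0 0 0.077 0.0025 -0.001 0;0 0 0 0.077 0.0025 -0.001 0;0 0 0 0.077 0.0025 -0.001 0;0 0 0 0.077 0.0025 -0.001 0" --force 30

```text
clock: 31.4
tcp_pos: [0.614, -0.0013, 0.012]
orientation: [1.345, 1.117, -1.34]
contact_force: [-1.5, -0.1, 7.3]
grip_width: 0.0345
```

Run:
```python
from h import *
o=get_obs(); print(o['tcp_pos'],o['grip_width']);move([*tray(-.04,0),.12],-.182)
```

```text
[ 0.61402017 -0.00132993  0.01203049] 0.03447612725830925
turn [-0.0002 -0.002  -0.002 ] shift [-0.1078 -0.1771 -0.2686] deg 0.2
```

Emit:
apply_moves --series "0 0 0 -0.03 0 0 0;0 0 0 -0.075 0 0 0;0 0 0 -0.105 -0.025 -0.04 0;0 0 0 -0.105 -0.055 -0.085 0;0 0 0 -0.105 -0.09 -0.135 0;0 0 0 -0.105 -0.12 -0.185 0;0 0 0 -0.105 -0.15 -0.235 0;0 0 0 -0.105 -0.177 -0.2685 0;0 0 0 -0.105 -0.177 -0.2685 0;0 0 0 -0.07 -0.177 -0.2685 0;0 0 0 -0.025 -0.177 -0.2685 0;0 0 0 -0.02 -0.177 -0.2685 0"

```text
clock: 32.9
tcp_pos: [0.486, 0.2924, 0.0289]
orientation: [1.339, 1.117, -1.347]
contact_force: [-0.6, -0.3, -0.6]
grip_width: 0.0351
```

Run:
```python
from h import *
cv2.imwrite('pics/w17.png',grab_frame('wrist'))
o=get_obs(); print(o['tcp_pos'],o['grip_width'],o['contact_force']);move([*tray(-.04,0),.0135],-.182)
```

```text
[0.48705925 0.29305025 0.02999374] 0.03530948412895416 [ 0.37825143 -0.39910541 -0.6593641 ]
turn [-0.0014  0.0016  0.0018] shift [ 0.0165  0.0009 -0.0019] deg 0.2
```

View pics/w17.png

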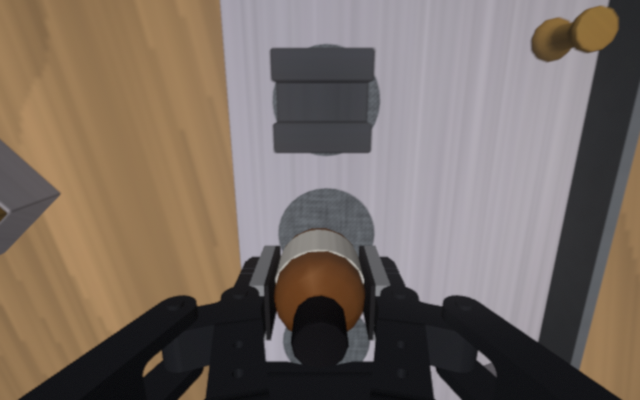

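Bottle upright over the middle spot, block standing at (322,100). Lower and release.

Emit:
apply_moves --series "0 0 0 0.008 0.001 -0.002 0;0 0 0 0.014 0.001 -0.002 0;0 0 0 0.0165 0.001 -0.002 0;0 0 0 0.0165 0.001 -0.002 0;0 0 0 0.0165 0.001 -0.002 0.6;0 0 0 0.0165 0.001 -0.002 0.6;0 0 0 0.0165 0.001 -0.002 0.6;0 0 0 -0.02 0.001 -0.002 0.6;0 0 0 -0.07 0.001 -0.002 0.6;0 0 0 -0.1 0.001 -0.002 0.6;0 0 0 -0.1 0.001 -0.002 0.6"

```text
clock: 34.33
tcp_pos: [0.4904, 0.2974, 0.1337]
orientation: [1.348, 1.119, -1.337]
contact_force: [0.5, 0.2, 0.3]
grip_width: 0.0513
```

Run:
```python
from h import *
W=cam('wrist'); im=grab_frame('wrist').copy()
for z in(.005,.067):
    u=proj(W,[*tray(-.04,0),z])[0];cv2.drawMarker(im,tuple(int(v) for v in u.round()),(0,255,0),cv2.MARKER_CROSS,10,1)
cv2.imwrite('pics/w18.png',im)
o=get_obs(); print(o['tcp_pos'],o['grip_width'],o['contact_force']);move([*mat(0,.066),.13],-.182)
```

```text
[0.4893086  0.29688949 0.13202383] 0.05124295706604539 [ 0.01402637  0.31922252 -0.45505687]
turn [ 0.0002 -0.0031 -0.0012] shift [0.0016 0.1708 0.206 ] deg 0.2
```

View pics/w18.png

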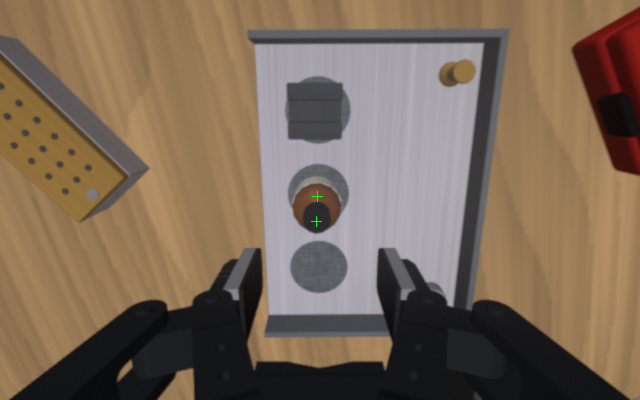

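Bottle cap at (316,215), within about 3 mm of its start marker. Now the chuck.

Emit:
apply_moves --series "0 0 0 0 0.04 0.048 0.6;0 0 0 0 0.08 0.096 0.6;0 0 0 0 0.12 0.144 0.6;0 0 0 0 0.155 0.187 0.6;0 0 0 0 0.171 0.206 0.6;0 0 0 0 0.171 0.206 0.6;0 0 0 0.03 0.171 0.206 0.6;0 0 0 0.04 0.171 0.206 0.6;0 0 0 0.04 0.171 0.206 0.6"

```text
clock: 35.5
tcp_pos: [0.6186, 0.064, 0.0898]
orientation: [1.341, 1.121, -1.342]
contact_force: [-0.3, -0.3, 1.0]
grip_width: 0.0511
```

Run:
```python
from h import *
W=cam('wrist'); im=grab_frame('wrist').copy()
u=proj(W,[*mat(0,.066),.059])[0];cv2.drawMarker(im,tuple(int(v) for v in u.round()),(0,255,0),cv2.MARKER_CROSS,10,1)
cv2.imwrite('pics/w19.png',im)
print(get_obs()['tcp_pos']);move([*mat(0,.066),.009],-.182)
```

```text
[0.61945882 0.06373335 0.09076059]
turn [ 0.001  -0.0012  0.0007] shift [0.0818 0.0007 0.0003] deg 0.1
```

View pics/w19.png

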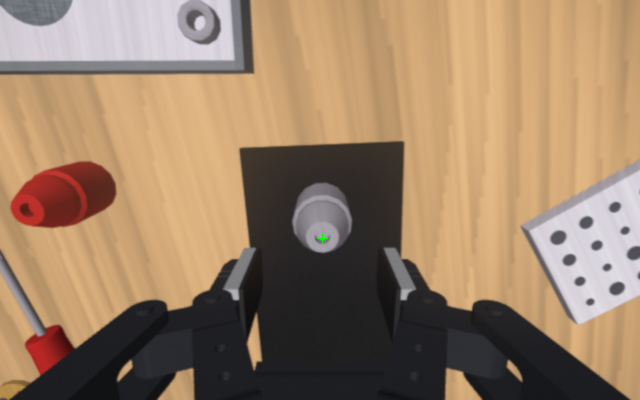

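Chuck nose exactly on its marker (322,237).

Emit:
apply_moves --series "0 0 0 0.03 0.001 0 0.6;0 0 0 0.06 0.001 0 0.6;0 0 0 0.081 0.001 0 0.6;0 0 0 0.081 0.001 0 0.6;0 0 0 0.081 0.001 0 0;0 0 0 0.081 0.001 0 0;0 0 0 0.081 0.001 0 0;0 0 0 0.081 0.001 0 0" --force 40

```text
clock: 36.55
tcp_pos: [0.6217, 0.0629, 0.0111]
orientation: [1.345, 1.117, -1.34]
contact_force: [-0.7, -0.3, 6.4]
grip_width: 0.0346
```

Run:
```python
from h import *
o=get_obs(); print(o['tcp_pos'],o['grip_width']);move([.477,.2295,.12],-.182)
```

```text
[0.62168118 0.06292822 0.01109358] 0.03458148821868991
turn [-0.0001 -0.0021 -0.0018] shift [-0.1089 -0.1723 -0.1378] deg 0.2
```

Emit:
apply_moves --series "0 0 0 -0.03 0 0 0;0 0 0 -0.075 0 0 0;0 0 0 -0.105 -0.035 -0.028 0;0 0 0 -0.105 -0.075 -0.06 0;0 0 0 -0.105 -0.115 -0.092 0;0 0 0 -0.105 -0.15 -0.12 0;0 0 0 -0.105 -0.172 -0.138 0;0 0 0 -0.105 -0.172 -0.138 0;0 0 0 -0.07 -0.172 -0.138 0;0 0 0 -0.025 -0.172 -0.138 0;0 0 0 -0.02 -0.172 -0.138 0"

```text
clock: 37.92
tcp_pos: [0.4751, 0.2277, 0.0279]
orientation: [1.339, 1.118, -1.347]
contact_force: [-0.3, -0.0, -1.7]
grip_width: 0.0348
```

Run:
```python
from h import *
cv2.imwrite('pics/w20.png',grab_frame('wrist'))
o=get_obs(); print(o['tcp_pos'],o['grip_width'],o['contact_force']);move([.477,.2295,.0125],-.182)
```

```text
[0.47605191 0.22815892 0.02888148] 0.034747117072417 [ 0.29863073  0.80864418 -2.59812438]
turn [-0.0014  0.0015  0.002 ] shift [ 0.0164  0.0007 -0.0015] deg 0.2
```

View pics/w20.png

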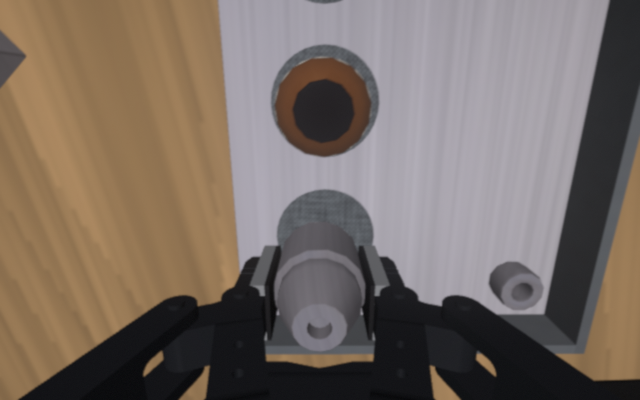

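Chuck upright above the right-hand spot. Lower, release, retreat upward.

Emit:
apply_moves --series "0 0 0 0.008 0.001 -0.0015 0;0 0 0 0.014 0.001 -0.0015 0;0 0 0 0.0165 0.001 -0.0015 0;0 0 0 0.0165 0.001 -0.0015 0;0 0 0 0.0165 0.001 -0.0015 0.6;0 0 0 0.0165 0.001 -0.0015 0.6;0 0 0 0.0165 0.001 -0.0015 0.6;0 0 0 -0.02 0.001 -0.0015 0.6;0 0 0 -0.07 0.001 -0.0015 0.6;0 0 0 -0.12 0.001 -0.0015 0.6;0 0 0 -0.12 0.001 -0.0015 0.6"

```text
clock: 39.35
tcp_pos: [0.4803, 0.232, 0.1538]
orientation: [1.35, 1.118, -1.335]
contact_force: [0.0, -1.0, -0.4]
grip_width: 0.0509
```

Emit:
apply_moves --series "0 0 0 -0.05 0 0.03 0.6;0 0 0 -0.1 0 0.07 0.6;0 0 0 -0.13 0 0.12 0.6;0 0 0 -0.13 0 0.16 0.6;0 0 0 -0.13 0 0.2 0.6;0 0 0 -0.13 0 0.2 0.6;0 0 0 -0.13 0 0.2 0.6"

```text
clock: 40.22
tcp_pos: [0.4413, 0.0346, 0.2793]
orientation: [1.342, 1.119, -1.342]
contact_force: [-0.1, 1.2, 0.9]
grip_width: 0.0509
```

Run:
```python
from h import *
o=get_obs(); print(o['clock'],o['tcp_pos'],o['contact_force'],o['grip_width'])
a=grab_frame('top');b=grab_frame('scene')
cv2.imwrite('pics/t21.png',a);cv2.imwrite('pics/s21.png',b)
cv2.imwrite('pics/t21c.png',cv2.resize(a[140:240,160:290],None,fx=6,fy=6,interpolation=cv2.INTER_CUBIC))
cv2.imwrite('pics/s21c.png',cv2.resize(b[210:335,300:450],None,fx=4.7,fy=4.7,interpolation=cv2.INTER_CUBIC))
```

```text
40.225 [0.44134487 0.03458994 0.27933096] [-0.08008558  1.15296204  0.94323137] 0.05094671467284709
```

View pics/t21.png

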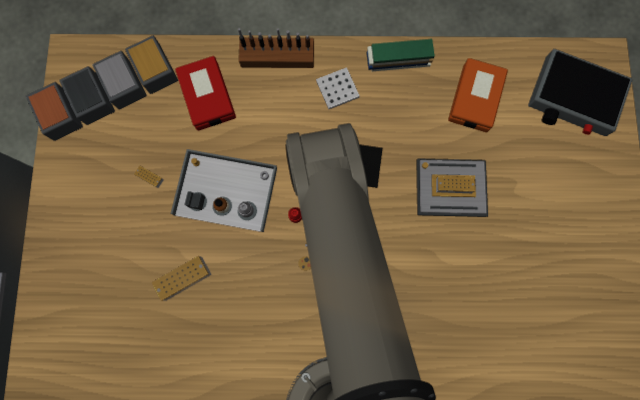

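View pics/s21c.png

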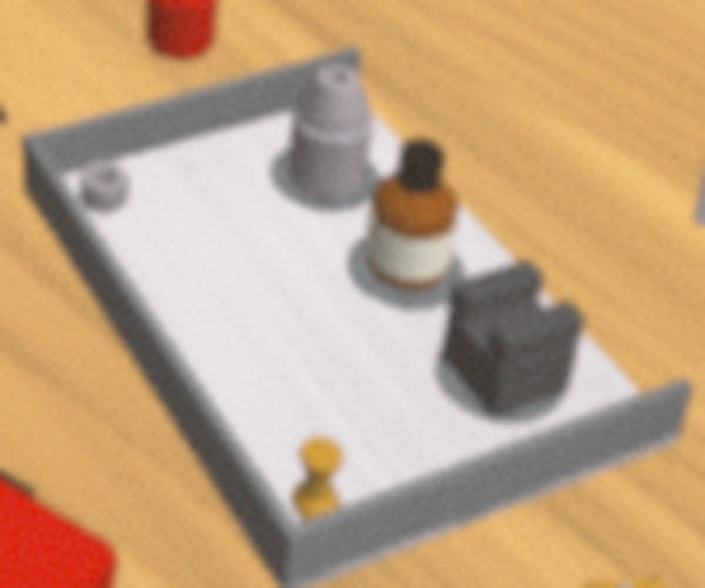

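View pics/t21c.png

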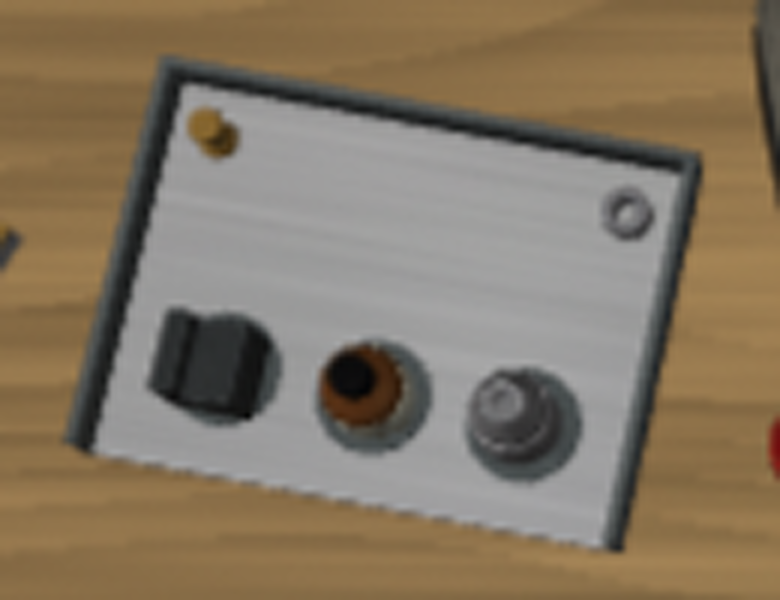

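Against the start pictures, the bottle and block are within about 2 mm, the chuck nose about 4–5 mm off (tolerance 15 mm), and the pillar and collar have not moved. The jig is on the pad at (454,185). Handing in.

```bash
python3 -c "
from bench import *
print(hand_in())"
```

```text
the job is handed in; nothing more can be done
None
```

The job is done and handed in at about 40 s on the robot's clock (limit 136 s). I moved the chuck, bottle and block to the rubber mat and laid the middle-sized jig holes up on the brass pad. Then I stood each of the three back on its own spot in the tray.

What the last checks showed:
- **Jig:** about 1.4 mm and 0.9 mm off the pad's centre and parallel to it, measured in the wrist picture just after release. A later top view showed it still on the pad.
- **Bottle and block:** upright and within about 2 mm of their starts in the final top view. The wrist view just after I set the bottle down put it nearer 3 mm.
- **Chuck:** upright; its nose was about 4–5 mm from its start in the final top view, the largest deviation (tolerance 15 mm).
- **Pillar and collar:** no movement visible.
- **Gripper:** open and clear of everything at hand-in.

No check failed. The pad showed about 2 mm off the position first measured from the top view, so I corrected for that before setting the jig down.

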